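# Set the thumbwheel preset module and dock it

### The job

Take the small grey preset module out of its metal cradle, stand it upright on the black mat and let go of it. There, roll its thumbwheel until the 7 clicks in at the top, between the index marks, and take your fingers off it. Then pick the module up again and set it fully down in the slot of the white dosing console, with the wheel still on top and still at 7; leave the other things on the bench where they are.

Things in the scene. Friction and masses are not known exactly. Their poses are not given: they have to be found in the camera images.
- module: loose grey box 62 (x) x 42 (y) x 38 mm, about 0.24 kg, upright in the cradle at the start. Origin: centre of its underside, z up. A black thumbwheel stands out of its top (wheel top 52 mm above the origin) between grey cheeks 26 mm over their outsides, 48 mm high. Plain vertical faces: gripped across its width (closing along its y) or by its black-ribbed ends (closing along its x)
- wheel (a joint): thumbwheel angle: 0.628 rad a digit, 0 reads 0, 7 reads 4.398; stops beyond 0 and 9, no wrap; starts from 2 to 5, maybe between digits. A spring clicks it home within 0.2 rad of a digit. Moving the wheel's top towards the module's +x raises the number, 11.3 mm a digit
- wheel_axle (a point): centre of the thumbwheel, 34 mm above the module's origin, axle along its y. Wheel diameter 36, width 14 mm, rubber rim with white digits; the one on top is set. To roll it: press a fingertip on its top (6 to 15 N), move along the module's length (about 5 N turns it; some slip), lift, repeat; a tip 20 mm wide along the motion does about a digit a stroke
- cradle: fixed aluminium cradle, base plate 92 (x) x 62 (y) x 5 mm, origin under its centre. The module stands on the plate, long side along x, between end walls 50 mm wide and 55 mm high, 2.5 mm off its ends, with lips round its corners (33 mm high, over 25 mm from the middle along x): there grip it only across its width, and lift it straight up
- mat: fixed black rubber mat on the bench, 130 x 130 x 4 mm. Origin: centre of its underside; its top is at z = 4 mm.
- dock: fixed white console 142 (x) x 124 (y) mm, back part (+x) 57 mm high with a dark display. Origin: under the slot's centre, in the front part. The module stands in the slot, long side along the console's y, either way round. Flared walls 60 mm high, 40 mm wide, 51 mm apart stand before and behind it: there hold it only by its ends, beyond which are 4 mm high sills, 72 mm apart
- seat (a point): centre of the docking slot's floor, 10 mm above the console's origin: where the module's origin comes to lie when docked (about 4.5 mm play each way)
- timer: bystander: loose white bench timer, 63x68x36 mm, origin under its centre; leave it alone
- tape: bystander: loose roll of tape lying flat, 98 mm across, 25 mm high, origin under its centre; leave it alone
- dropper: bystander: loose dropper bottle, 36 mm across, 96 mm high, origin under its centre; leave it alone
- pen: bystander: loose pen, 145 mm long, on the bench's front edge; leave it alone
Things that resemble listed ones, but are neither listed nor needed, are in the scene too. What is shaped like the module but orange is not meant.

How it is judged:
By the outcome, as a careful person would: the job done as asked, in the order asked, and still so for the second after the job is handed in, with the robot touching nothing.
It also fails if it takes over 72 s, if anything falls off the work surface, if the arm or the gripper's body presses on something with over 40 N, if the wrist force passes 120 N, or if a joint passes its speed limit or range.

### The arm

A 6-joint arm with a two-finger parallel gripper is mounted at the origin on a cart in front of the work surface, level with it; the furniture and walls round the work are solid. World frame = base frame: x ahead of the robot, y to its left, z up, the work surface at z = 0. Lengths are in m, angles in degrees, forces in N, time in s.
With the tool pointing down it reaches from about 0.275 to 0.775 m from the base axis. Payload 14.6 kg.
Tool frame: the origin (TCP) lies midway between the tips of the shut fingers; the grasp point (between the pads) lies bot.tcp_to_grasp behind it (bot.tcp_to_grasp is the distance from the TCP to the grasp point, in m); z points along the fingers, y is the line along which they close (so a half turn about z gives the same grasp; the last joint's range is limited). The gripper opens to 85 mm and grips with 20 to 120 N. Pads are 22 mm wide; open, the fingers measure 114 mm over their backs; the gripper's body (76 mm by 85 mm) begins 54 mm behind the grasp point. The pads swing forward as they close: fully open they stand 13 mm farther back than shut.
Start: joints at [-78.971, 15.075, -2.767, 72.158, 0, 81.102], TCP at [0.179, -0.494, 0.231] pointing down, gripper open.
Joint ranges: [-151.79, 151.79], [-50.71, 97.33], [-67.44, 78.34], [-121.81, 120.89], [-77.56, 73.72], [-180, 180]. Speed limits (degrees/s): [108.29, 108.29, 147.25, 159.86, 180, 180].

### API

Orientations are given as a 3x3 rotation matrix whose columns are the frame's x, y, z axes.
In Python, from station import telemetry, read_camera, get_calibration, ticket, recognise, cut_out, mark_of, bot gives the robot as it stands.
- The arm moves only by the tool drive_tool, never from a script. Its arguments are lists of equal length, an entry for each row: "rot": the turn, a rotation vector about the tool's x, y, z in shares of pi rad (1.0 is pi rad), a list of three; "xyz": the shift along the tool's x, y, z in shares of 600 mm (1.0 is 600 mm), a list of three; "hand": the finger opening in mm, from 0 to 85.4. A call has 1 to 5 rows; each row is the pose to reach, as a shift and turn from the pose commanded when the call began, along the tool's axes at that moment; what a row does not reach only later rows make up. A row lasts 1/10 s, in which the tool goes at most 50 mm and 8.59 degrees, less where a joint would pass 70% of its speed; a pose out of reach is approached as far as the arm can. A call with a gripper value outside its range is refused whole. The fingers move at their own pace and stop on an object; "squeeze" is the grip in N (left out, the last holds). Time passes only in rows, so rows that repeat a pose let the fingers close. It gives the time, the measured TCP pose, the force, the opening and the grip force at its end, in the units of the state.
- telemetry.read_state(): the state, without advancing time (a new reading comes with each control period).
- read_camera(name): name is "scene" or "top" or "wrist"; returns (picture, depth): 420x560x3 uint8, red, green, blue; 420x560 float32, m along the optical axis (not along the pixel's ray), 0 where there is no reading.
- get_calibration(name): a dict with "mtx" (3x3 intrinsics, pixels), "xyz" and "rotation" of the camera in the world. Camera axes: x right, y down, z forward; pixel columns grow to the right and rows downward; lengths in m; the calibration is good to about 2 mm. A picture is of the moment at which its call begins: read the wrist's pose just before it. get_calibration takes no time and is no camera call; for the wrist camera it gives the pose at the moment of the call.
- ticket.close_job(): hands the job in; it is judged then, once.
Trained networks look in the newest picture that a camera, given by its name, has taken for a name from the list of things; names that differ only in an ending like _2 or _b are one class to them, and where a whole thing is asked for, a point or a joint stands for the part that bears it (a point fixed in the world has none). Each returns a list of dicts, best first, with "p" (0 to 1); they miss things now and then, are a little off and sometimes report something else, mostly with a low value. They report only what shows in the picture. A call takes as long as a camera call. They do not tell look-alikes from the thing itself.
- recognise(name, camera): "location" ([x, y, z] in m, in world coordinates, good to about 4 mm: the middle of the surface that is visible of it).
- cut_out(name, camera): "mask" (420x560 bool, what is visible of it).
- mark_of(name, camera): "location" ([x, y, z] in m, in world coordinates, good to about 4 mm: a listed point, or the origin of a listed thing).
The state is a dict: "time_s": time; "joint_positions": joint angles; "dq": joint speeds; "effort": joint torques, N m; "tcp_pos": TCP position; "orientation": TCP orientation; "wrist_force": force on the tool from outside, world axes, zero at the start; "ft_torque": the same for the moment, N m; "opening": finger opening in m; "grasp_force": force on a finger pad.
Only numpy, scipy, OpenCV 4.12 (cv2) and the standard library are available. Lean on these libraries where they do the work, as an engineer would, in place of code of your own. Each camera call takes 0.05 s, during which the arm holds its last target. There are 200 camera calls.

## Working session

There is one attempt and no reset: what is moved stays moved. The work goes in short steps, Python scripts to look and compute and a tool call to move; the robot and the scene stay as the last step left them, time stands still between calls to the robot, and variables do not carry over. Pictures are saved under pics/ and viewed, at most 10 in all, crops included, and the job is handed in when it is done.

Besides the shell and the picture viewer there is one more tool, called by a JSON object that holds its "op" and its "data". drive_tool: Moves the arm, as the interface text tells. Its arguments: {"type":"object","properties":{"rot":{"type":"array"},"xyz":{"type":"array"},"hand":{"type":"array"},"squeeze":{"type":"number"}},"required":["rot","xyz","hand"]}

```bash
ls; mkdir -p pics; python3 - <<'E'
from station import *
import cv2,numpy as np
s=telemetry.read_state();print(s['time_s'],s['tcp_pos'],s['orientation'],s['opening'],bot.tcp_to_grasp)
ims=[]
for c in('scene','top'):
    im,d=read_camera(c);cv2.imwrite(f'pics/{c}0.png',im[:,:,::-1])
    for n in('module','wheel_axle','cradle','mat','dock','seat'):
        for f in(mark_of,):
            r=f(n,c);print(c,n,[(np.round(q['location'],3).tolist(),round(q['p'],2)) for q in r[:3]])
E
```

```text
pics
0.0 [ 0.17887255 -0.49329059  0.23082363] [[ 9.40126792e-01  3.40824841e-01 -2.08448758e-04]
 [ 3.40824868e-01 -9.40126232e-01  1.03796639e-03]
 [ 1.57796583e-04 -1.04686453e-03 -9.99999440e-01]] 0.08567267979417052 0.0187
scene module [([0.416, -0.096, 0.002], 0.71), ([0.479, -0.213, 0.003], 0.65)]
scene wheel_axle [([0.475, -0.216, 0.04], 0.44), ([0.417, -0.094, 0.035], 0.41)]
scene cradle [([0.477, -0.218, 0.001], 0.86)]
scene mat [([0.504, -0.396, -0.006], 0.91)]
scene dock [([0.549, 0.008, -0.003], 0.55), ([0.476, -0.212, 0.008], 0.28)]
scene seat [([0.55, 0.017, 0.008], 0.86)]
top module [([0.476, -0.218, 0.01], 0.79), ([0.416, -0.098, 0.004], 0.69)]
top wheel_axle [([0.476, -0.216, 0.041], 0.55), ([0.417, -0.096, 0.035], 0.47)]
top cradle [([0.471, -0.219, -0.001], 0.8)]
top mat [([0.508, -0.398, 0.001], 0.64)]
top dock [([0.555, 0.01, 0.001], 0.88)]
top seat [([0.554, 0.013, 0.014], 0.6)]
```

View pics/top0.png

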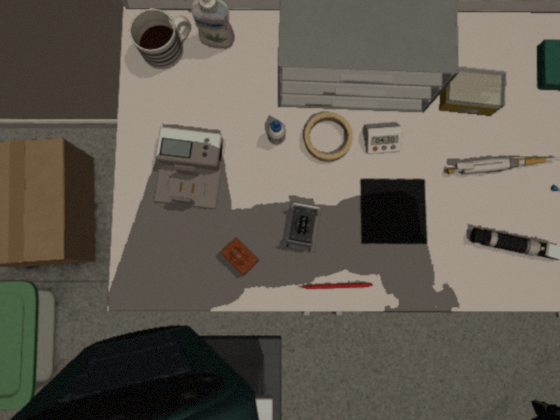

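View pics/scene0.png

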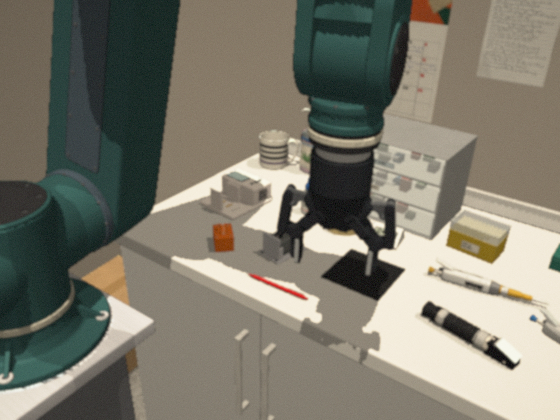

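The top view shows two candidates: the grey module in the metal cradle at (302,227) and the orange look-alike at (240,257). I choose the grey one. Mat is at (393,211), console at (188,165), with its slot at (187,188), and the shelf above it at rows 0–105. Next I measure yaws and check the choice in a close crop.

```bash
cat > h.py <<'E'
from station import *
import cv2,numpy as np
def cloud(c,im_d=None):
    K=get_calibration(c);im,d=im_d or read_camera(c);M=np.array(K['mtx']);v,u=np.indices(d.shape)
    P=np.stack([(u-M[0,2])/M[0,0]*d,(v-M[1,2])/M[1,1]*d,d],-1)@np.array(K['rotation']).T+np.array(K['xyz'])
    P[d==0]=np.nan
    return im,P
def rect(xy):
    (c,s,a)=cv2.minAreaRect((xy*1000).astype(np.float32));return np.round(c,1),np.round(s,1),round(a,1)
def near(P,c,r,z0,z1):
    m=(np.hypot(P[...,0]-c[0],P[...,1]-c[1])<r)&(P[...,2]>z0)&(P[...,2]<z1);return m
def goal(xyz,yaw,tilt=None):
    """rows: shift (tool mm) and rotvec from the current measured pose to tool-down at xyz with tool y at yaw (deg, world)"""
    from scipy.spatial.transform import Rotation as R
    s=telemetry.read_state();R0=np.array(s['orientation']);a=np.radians(yaw)
    y=np.array([np.cos(a),np.sin(a),0]);z=np.array([0,0,-1.]);
    best=min((np.stack([np.cross(k*y,z),k*y,z],1) for k in(1,-1)),key=lambda T:np.linalg.norm(R.from_matrix(R0.T@T).as_rotvec()))
    print('shift',np.round(R0.T@(np.array(xyz)-s['tcp_pos'])*1000,1),'rot',np.round(R.from_matrix(R0.T@best).as_rotvec(),4))
E
python3 - <<'E'
from h import *
im,P=cloud('top')
for n,c,r,z0,z1 in(('cradle tall',(.476,-.217),.07,.045,.06),('cradle all',(.476,-.217),.075,.012,.06),('dock walls',(.55,.012),.05,.05,.07),('dock front',(.555,.012),.12,.05,.075),('orange',(.416,-.097),.05,.03,.06)):
    m=near(P,c,r,z0,z1);print(n,m.sum(),rect(P[m][:,:2]))
for n in('mat','dock','cradle','module'):
    for q in cut_out(n,'top')[:2]:
        k=q['mask']&np.isfinite(P[...,2]);print(n,round(q['p'],2),rect(P[k][:,:2]),np.nanmedian(P[k][:,2]).round(3))
def crop(a,b,c,d):return cv2.resize(im[a:b,c:d,::-1],(390,390),interpolation=cv2.INTER_CUBIC)
cv2.imwrite('pics/crop0.png',cv2.convertScaleAbs(np.hstack([crop(192,262,267,337),crop(140,210,152,222)]),alpha=1.7))
K=get_calibration('wrist');s=telemetry.read_state();R=np.array(s['orientation'])
print('wrist cam in tool',R.T@(np.array(K['xyz'])-s['tcp_pos']),(R.T@np.array(K['rotation'])).round(2).tolist())
E
```

```text
cradle tall 371 (array([ 475. , -216.7]), array([49. , 75.2]), 80.0)
cradle all 972 (array([ 475. , -216.7]), array([52.3, 75.3]), 79.9)
dock walls 293 (array([558.8,   9.9]), array([52. , 81.3]), 82.4)
dock front 2284 (array([587.6,   6.8]), array([119.9, 139.5]), 83.2)
orange 745 (array([416., -97.]), array([62.2, 41.3]), 45.5)
mat 0.94 (array([ 506.5, -400.1]), array([129. , 132.2]), 0.1) 0.004
dock 0.89 (array([593.8,   6.3]), array([125.1, 155.3]), 83.1) 0.039
cradle 0.59 (array([ 475.3, -216.7]), array([60.3, 92.3]), 78.6) 0.007
module 0.77 (array([ 475.6, -217.9]), array([45.7, 65.5]), 82.3) 0.043
module 0.56 (array([416. , -93.9]), array([68.5, 45.8]), 45.5) 0.038
wrist cam in tool [ 0.07770364  0.00080197 -0.14236917] [[0.0, -0.95, -0.3], [1.0, 0.0, -0.0], [0.0, -0.3, 0.95]]
```

View pics/crop0.png

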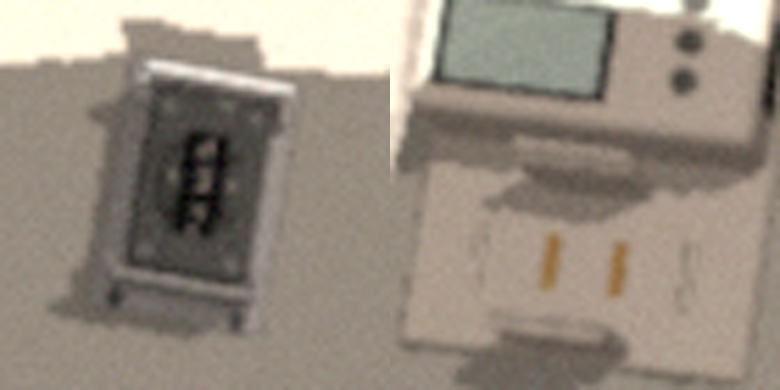

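The crop shows the grey module at its centre, (200,190), with a black wheel and the cradle round it. The right panel shows the empty slot with two gold contacts at (580,265). I move above the cradle for a wrist look.

```bash
python3 -c "
from h import *
goal((.472,-.217,.17),80)"
```

```text
shift [ 369.8 -160.1   61.3] rot [ 0.     -0.      0.5223]
```

The rows are not in the units I measure in: shifts go in shares of 600 mm and turns go in shares of pi rad. I convert before sending: 185 mm is 0.3083, 148 mm is 0.2467, 0.26 rad is 0.0828.

{"op": "drive_tool", "data": {"rot": [[0,0,0.0191],[0,0,0.0382],[0,0,0.0573],[0,0,0.0764],[0,0,0.0828]], "xyz": [[0.0617,-0.0267,0],[0.1233,-0.0533,0],[0.185,-0.08,0.01],[0.2467,-0.1067,0.02],[0.3083,-0.1333,0.0333]], "hand": [85,85,85,85,85]}}

```text
time_s: 1.45
tcp_pos: [0.3266, -0.3542, 0.2114]
orientation: [[0.996, 0.085, 0.0], [0.085, -0.996, -0.001], [0.0, 0.001, -1.0]]
wrist_force: [0.9, -0.7, -0.5]
opening: 0.0851
grasp_force: 0.0
```

```bash
python3 -c "
from h import *
goal((.472,-.217,.17),80)"
```

```text
shift [ 156.5 -124.4   41.3] rot [ 0.0007 -0.0005  0.2598]
```

Scaled: 156 mm is 0.26, -124 mm is -0.2067, 0.26 rad is 0.0828.

{"op": "drive_tool", "data": {"rot": [[0,0,0.0191],[0,0,0.0382],[0,0,0.0573],[0,0,0.0764],[0,0,0.0828]], "xyz": [[0.0533,-0.0417,0.0133],[0.1067,-0.0833,0.0267],[0.16,-0.125,0.04],[0.2133,-0.1667,0.0533],[0.26,-0.2067,0.0683]], "hand": [85,85,85,85,85]}}

```text
time_s: 1.95
tcp_pos: [0.4714, -0.2167, 0.1701]
orientation: [[0.985, -0.173, 0.0], [-0.173, -0.985, -0.0], [0.001, 0.0, -1.0]]
wrist_force: [-0.0, -1.3, -0.7]
opening: 0.0849
grasp_force: 0.0
```

{"op": "drive_tool", "data": {"rot": [[0,0,0]], "xyz": [[0,0,0]], "hand": [85]}}

```text
time_s: 2.05
tcp_pos: [0.4719, -0.2152, 0.1692]
orientation: [[0.986, -0.168, -0.001], [-0.168, -0.986, 0.001], [-0.001, -0.001, -1.0]]
wrist_force: [-0.9, 0.8, -0.1]
opening: 0.0851
grasp_force: 0.0
```

```bash
python3 - <<'E'
from h import *
s=telemetry.read_state();print(s['time_s'],s['tcp_pos'])
im,P=cloud('wrist');cv2.imwrite('pics/w1.png',cv2.convertScaleAbs(im[:,:,::-1],alpha=1.5))
for n,z0,z1 in(('tops',.05,.062),('modtop',.041,.047),('wheel',.0535,.062)):
    m=near(P,(.475,-.217),.055 if n!='modtop' else .04,z0,z1);print(n,m.sum(),rect(P[m][:,:2]))
for n in('module','wheel_axle'):
    print(n,[(np.round(q['location'],4).tolist(),round(q['p'],2)) for q in mark_of(n,'wrist')[:2]])
goal((.475,-.217,.17),80)
E
```

```text
2.05 [ 0.47185973 -0.21520357  0.16919216]
tops 1714 (array([ 476.1, -216.4]), array([49.3, 75.2]), 79.9)
modtop 2863 (array([ 477.7, -217. ]), array([46.3, 71.7]), 80.2)
wheel 1122 (array([ 476.2, -216.3]), array([48.9, 75.1]), 80.0)
module [([0.47, -0.2177, 0.0057], 0.7), ([0.4172, -0.0961, 0.0], 0.66)]
wheel_axle [([0.4154, -0.0956, 0.0328], 0.84), ([0.471, -0.2136, 0.039], 0.83)]
shift [ 4.8 -2.1  0.4] rot [0.0002 0.0001 0.003 ]
```

View pics/w1.png

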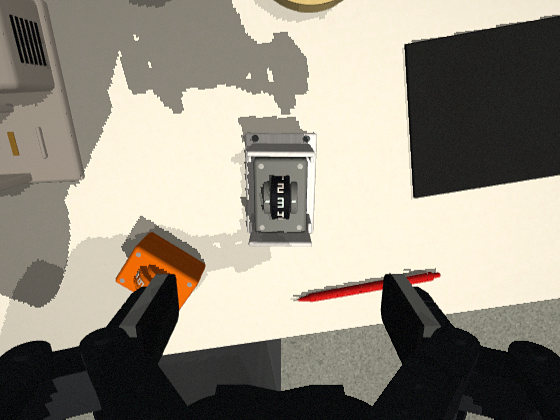

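The wrist view shows the grey module at (281,195) in the cradle, wheel between 2 and 3, with 2 farther from the robot. So module +x points away from the robot, yaw about -10°, and the digit rises when the wheel top is pushed away. Orange look-alike at (160,268). I descend to a pregrasp.

Scaled: 90 mm is 0.15, 75 mm is 0.125.

{"op": "drive_tool", "data": {"rot": [[0,0,0],[0,0,0],[0,0,0],[0,0,0],[0,0,0]], "xyz": [[0.0067,0,0.0667],[0.0067,0,0.125],[0.0067,0,0.15],[0.0067,0,0.15],[0.0067,0,0.15]], "hand": [85,85,85,85,85]}}

```text
time_s: 2.7
tcp_pos: [0.4739, -0.2197, 0.0811]
orientation: [[0.985, -0.172, 0.0], [-0.172, -0.985, -0.0], [0.001, 0.0, -1.0]]
wrist_force: [0.7, 0.4, 0.3]
opening: 0.0852
grasp_force: 0.0
```

```bash
cat >> h.py <<'E'
def avg(n=4,cam='top'):
    S=[]
    for i in range(n):
        S.append(telemetry.read_state());
        if i<n-1: read_camera(cam)
    p=np.array([s['tcp_pos'] for s in S]);print('spread',p.std(0).round(4));return p.mean(0),np.mean([s['orientation'] for s in S],0)
def goal(xyz,yaw,n=4,cam='top'):
    from scipy.spatial.transform import Rotation as R
    p,R0=avg(n,cam);a=np.radians(yaw);y=np.array([np.cos(a),np.sin(a),0]);z=np.array([0,0,-1.])
    best=min((np.stack([np.cross(k*y,z),k*y,z],1) for k in(1,-1)),key=lambda T:np.linalg.norm(R.from_matrix(R0.T@T).as_rotvec()))
    print('t',telemetry.read_state()['time_s'],'tcp',p.round(4),'shift',np.round(R0.T@(np.array(xyz)-p)*1000,1),'rot',np.round(R.from_matrix(R0.T@best).as_rotvec(),4))
E
python3 -c "
from h import *
goal((.476,-.2165,.010),80,6)"
```

```text
spread [0.0002 0.0002 0.0002]
t 2.95 tcp [ 0.4743 -0.2195  0.0814] shift [ 1.  -3.3 71.4] rot [ 0.0007 -0.0015  0.0017]
```

Scaled: 71 mm is 0.1183, -3.3 mm is -0.0055.

{"op": "drive_tool", "data": {"rot": [[0,0,0],[0,0,0],[0,0,0],[0,0,0],[0,0,0]], "xyz": [[0.0017,-0.0055,0.0167],[0.0017,-0.0055,0.0667],[0.0017,-0.0055,0.1033],[0.0017,-0.0055,0.1183],[0.0017,-0.0055,0.1183]], "hand": [85,85,85,85,85]}}

```text
time_s: 3.45
tcp_pos: [0.475, -0.2152, 0.0083]
orientation: [[0.985, -0.171, -0.002], [-0.171, -0.985, 0.001], [-0.002, -0.001, -1.0]]
wrist_force: [-0.0, -0.0, -0.1]
opening: 0.0851
grasp_force: 0.0
```

{"op": "drive_tool", "data": {"rot": [[0,0,0],[0,0,0],[0,0,0],[0,0,0],[0,0,0]], "xyz": [[0,0,0],[0,0,0],[0,0,0],[0,0,0],[0,0,0]], "hand": [35,35,35,35,35], "squeeze": 40}}

```text
time_s: 3.95
tcp_pos: [0.4761, -0.2161, 0.0102]
orientation: [[0.985, -0.171, 0.001], [-0.171, -0.985, -0.001], [0.001, 0.001, -1.0]]
wrist_force: [-1.3, -0.3, 6.2]
opening: 0.0416
grasp_force: 40.6
```

{"op": "drive_tool", "data": {"rot": [[0,0,0],[0,0,0]], "xyz": [[0,0,0],[0,0,0]], "hand": [35,35]}}

```text
time_s: 4.15
tcp_pos: [0.4761, -0.216, 0.0101]
orientation: [[0.985, -0.171, 0.001], [-0.171, -0.985, -0.001], [0.001, 0.001, -1.0]]
wrist_force: [-1.9, 0.4, 7.1]
opening: 0.0413
grasp_force: 40.6
```

Scaled: -80 mm is -0.1333, -65 mm is -0.1083.

{"op": "drive_tool", "data": {"rot": [[0,0,0],[0,0,0],[0,0,0],[0,0,0],[0,0,0]], "xyz": [[0,0,-0.0167],[0,0,-0.0583],[0,0,-0.1083],[0,0,-0.1333],[0,0,-0.1333]], "hand": [35,35,35,35,35]}}

```text
time_s: 4.65
tcp_pos: [0.4766, -0.2163, 0.0917]
orientation: [[0.985, -0.171, 0.003], [-0.171, -0.985, -0.002], [0.003, 0.001, -1.0]]
wrist_force: [0.4, -0.5, -3.4]
opening: 0.0414
grasp_force: 41.9
```

Scaled: 176 mm is 0.2933, 137 mm is 0.2283.

{"op": "drive_tool", "data": {"rot": [[0,0,0],[0,0,0],[0,0,0],[0,0,0],[0,0,0]], "xyz": [[0.0167,0.0533,0],[0.035,0.1117,0],[0.0533,0.17,0],[0.0717,0.2283,0],[0.0917,0.2933,0]], "hand": [35,35,35,35,35]}}

```text
time_s: 5.15
tcp_pos: [0.4992, -0.3993, 0.0883]
orientation: [[0.985, -0.171, -0.001], [-0.171, -0.985, 0.001], [-0.001, -0.001, -1.0]]
wrist_force: [0.8, -0.3, -2.4]
opening: 0.0415
grasp_force: 41.8
```

Scaled: 60 mm is 0.1, 55 mm is 0.0917.

{"op": "drive_tool", "data": {"rot": [[0,0,0],[0,0,0],[0,0,0],[0,0,0],[0,0,0]], "xyz": [[0,0,0],[0,0,0.05],[0,0,0.0917],[0,0,0.1],[0,0,0.1]], "hand": [35,35,35,35,35]}}

```text
time_s: 5.65
tcp_pos: [0.4991, -0.3977, 0.0285]
orientation: [[0.985, -0.171, -0.002], [-0.171, -0.985, 0.002], [-0.002, -0.001, -1.0]]
wrist_force: [-0.7, -0.4, -1.5]
opening: 0.0412
grasp_force: 42.1
```

```bash
python3 - <<'E'
from h import *
goal((.500,-.400,.0093),80)
im,P=cloud('top')
m=near(P,(.5,-.4),.06,.0,.006);print(np.median(P[m][:,2]))
cv2.imwrite('pics/s2.png',read_camera('scene')[0][180:320,230:450,::-1].repeat(3,0).repeat(3,1))
s=telemetry.read_state();print(s['opening'],s['grasp_force'],s['joint_positions'],s['wrist_force'])
E
```

```text
spread [0.0004 0.0004 0.0008]
t 5.8 tcp [ 0.4997 -0.3984  0.0297] shift [ 0.5  1.5 20.4] rot [-0.      0.      0.0025]
nan
0.04157587911902566 42.16842591762543 [-4.58682968e+01  3.27603074e+01 -6.26284496e+00  5.08772129e+01
  1.17182061e-03  1.43990434e+02] [-0.14070963 -0.002507   -2.20617456]
  return _methods._mean(a, axis=axis, dtype=dtype,
  ret = ret.dtype.type(ret / rcount)
```

View pics/s2.png

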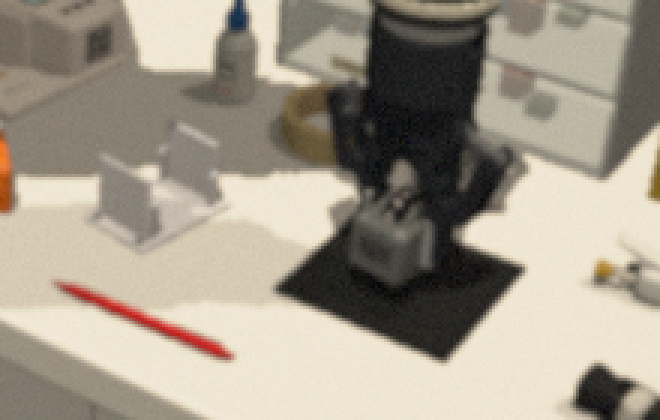

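The module hangs upright in the fingers over the mat, (390,245). I lower it and let go.

Scaled: 20.5 mm is 0.0342, 19.5 mm is 0.0325.

{"op": "drive_tool", "data": {"rot": [[0,0,0],[0,0,0],[0,0,0],[0,0,0],[0,0,0]], "xyz": [[0,0.0017,0.0167],[0,0.0017,0.0283],[0,0.0017,0.0325],[0,0.0017,0.0342],[0,0.0017,0.0342]], "hand": [35,35,35,35,35]}}

```text
time_s: 6.4
tcp_pos: [0.499, -0.3991, 0.0092]
orientation: [[0.985, -0.171, -0.001], [-0.171, -0.985, 0.0], [-0.001, -0.0, -1.0]]
wrist_force: [-5.2, 3.5, 10.6]
opening: 0.0413
grasp_force: 44.0
```

{"op": "drive_tool", "data": {"rot": [[0,0,0],[0,0,0]], "xyz": [[0,0,0],[0,0,0]], "hand": [35,35]}}

```text
time_s: 6.6
tcp_pos: [0.499, -0.3992, 0.0092]
orientation: [[0.985, -0.171, -0.001], [-0.171, -0.985, 0.0], [-0.001, -0.0, -1.0]]
wrist_force: [-6.0, 4.2, 11.4]
opening: 0.0414
grasp_force: 44.0
```

Contact (11 N). Release, rise and look.

Scaled: -70 mm is -0.1167, -30 mm is -0.05.

{"op": "drive_tool", "data": {"rot": [[0,0,0],[0,0,0],[0,0,0],[0,0,0],[0,0,0]], "xyz": [[0,0,0],[0,0,0],[0,0,0],[0,0,-0.05],[0,0,-0.1167]], "hand": [60,80,80,80,80]}}

```text
time_s: 7.1
tcp_pos: [0.4986, -0.3987, 0.0779]
orientation: [[0.985, -0.171, -0.003], [-0.171, -0.985, 0.003], [-0.003, -0.002, -1.0]]
wrist_force: [0.3, -1.1, 0.3]
opening: 0.08
grasp_force: 0.0
```

Scaled: -70 mm is -0.1167, -40 mm is -0.0667.

{"op": "drive_tool", "data": {"rot": [[0,0,0],[0,0,0],[0,0,0],[0,0,0],[0,0,0]], "xyz": [[0,0,-0.0667],[0,0,-0.1167],[0,0,-0.1167],[0,0,-0.1167],[0,0,-0.1167]], "hand": [0,0,0,0,0]}}

```text
time_s: 7.6
tcp_pos: [0.4991, -0.3992, 0.1476]
orientation: [[0.985, -0.171, -0.001], [-0.171, -0.985, 0.001], [-0.001, -0.001, -1.0]]
wrist_force: [0.5, -0.1, -0.2]
opening: 0.0064
grasp_force: 0.0
```

```bash
cat >> h.py <<'E'
def look(name,c=(.499,-.399)):
    p,R=avg(2,'wrist')
    im,P=cloud('wrist');m=near(P,c,.045,.036,.047);r=rect(P[m][:,:2]);w=near(P,c,.03,.0475,.062)
    print('top face',r,'z',np.median(P[m][:,2]).round(4),'wheel/cheeks',rect(P[w][:,:2]),'zmax',np.nanmax(P[w][:,2]).round(4),'tcp',p.round(4))
    K=get_calibration('wrist');q=np.array(K['rotation']).T@(np.array([*c,.055])-K['xyz']);u=np.array(K['mtx'])@(q/q[2]);u,v=u[:2].astype(int)
    u=np.clip(u,45,515);v=np.clip(v,45,375)
    cv2.imwrite(name,cv2.resize(im[v-45:v+45,u-45:u+45,::-1],(360,360),interpolation=cv2.INTER_CUBIC))
E
python3 -c "
from h import *
look('pics/w3.png');goal((.499,-.399,.08),80,2)
print([(np.round(q['location'],4).tolist(),round(q['p'],2)) for q in mark_of('wheel_axle','wrist')[:2]])"
```

```text
spread [0.     0.     0.0001]
top face (array([ 499.1, -399.2]), array([42. , 61.4]), 80.3) z 0.0417 wheel/cheeks (array([ 498.8, -399.3]), array([25.8, 31.8]), 79.3) zmax 0.0581 tcp [ 0.4991 -0.3991  0.1475]
spread [0.     0.     0.0001]
t 7.75 tcp [ 0.4991 -0.3991  0.1476] shift [-0.  -0.  67.6] rot [-0.0012  0.0016  0.0023]
[([0.4933, -0.3999, 0.0351], 0.86)]
```

View pics/w3.png

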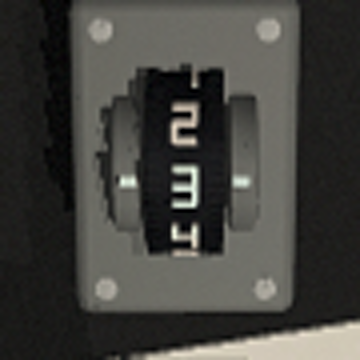

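Module stands on the mat, wheel at 3 between the index marks (183). Top face centre is (0.499,-0.399), yaw -10°. I need +4 digits: press and push along tool +x. First, touch down behind the axle.

Scaled: 88 mm is 0.1467, 87 mm is 0.145.

{"op": "drive_tool", "data": {"rot": [[0,0,0],[0,0,0],[0,0,0],[0,0,0],[0,0,0]], "xyz": [[-0.0117,0,0.0667],[-0.0117,0,0.125],[-0.0117,0,0.145],[-0.0117,0,0.1467],[-0.0117,0,0.1467]], "hand": [0,0,0,0,0]}}

```text
time_s: 8.3
tcp_pos: [0.493, -0.3988, 0.0618]
orientation: [[0.985, -0.171, 0.001], [-0.171, -0.985, -0.001], [0.001, 0.001, -1.0]]
wrist_force: [-0.8, 1.3, 0.3]
opening: 0.0
grasp_force: 0.0
```

Scaled: 3 mm is 0.005, 1.5 mm is 0.0025.

{"op": "drive_tool", "data": {"rot": [[0,0,0],[0,0,0],[0,0,0]], "xyz": [[0,0,0.0025],[0,0,0.005],[0,0,0.005]], "hand": [0,0,0]}}

```text
time_s: 8.6
tcp_pos: [0.4928, -0.3985, 0.0583]
orientation: [[0.985, -0.171, 0.001], [-0.171, -0.985, -0.001], [0.001, 0.001, -1.0]]
wrist_force: [-0.4, 0.5, -0.0]
opening: -0.0
grasp_force: 0.0
```

Scaled: 1 mm is 0.0017.

{"op": "drive_tool", "data": {"rot": [[0,0,0],[0,0,0]], "xyz": [[0,0,0.0017],[0,0,0.0017]], "hand": [0,0]}}

```text
time_s: 8.8
tcp_pos: [0.4926, -0.3983, 0.0568]
orientation: [[0.985, -0.171, 0.0], [-0.171, -0.985, -0.0], [0.0, 0.0, -1.0]]
wrist_force: [-0.4, -0.0, 0.3]
opening: -0.0001
grasp_force: 0.0
```

Scaled: 1.5 mm is 0.0025.

{"op": "drive_tool", "data": {"rot": [[0,0,0],[0,0,0]], "xyz": [[0,0,0.0025],[0,0,0.0025]], "hand": [0,0]}}

```text
time_s: 9.0
tcp_pos: [0.4929, -0.3985, 0.0559]
orientation: [[0.985, -0.171, 0.001], [-0.171, -0.985, -0.001], [0.001, 0.0, -1.0]]
wrist_force: [-0.9, 1.3, 7.1]
opening: -0.0001
grasp_force: 3.4
```

Scaled: 0.5 mm is 0.0008.

{"op": "drive_tool", "data": {"rot": [[0,0,0],[0,0,0]], "xyz": [[0,0,0.0008],[0,0,0.0008]], "hand": [0,0]}}

```text
time_s: 9.2
tcp_pos: [0.493, -0.3986, 0.0558]
orientation: [[0.985, -0.171, 0.001], [-0.171, -0.985, -0.001], [0.002, 0.001, -1.0]]
wrist_force: [-0.4, 2.6, 12.2]
opening: 0.0
grasp_force: 5.9
```

Scaled: 14 mm is 0.0233, 12 mm is 0.02.

{"op": "drive_tool", "data": {"rot": [[0,0,0],[0,0,0],[0,0,0],[0,0,0],[0,0,0]], "xyz": [[0.005,0,0],[0.01,0,0],[0.015,0,0],[0.02,0,0],[0.0233,0,0]], "hand": [0,0,0,0,0]}}

```text
time_s: 9.7
tcp_pos: [0.5061, -0.4008, 0.0556]
orientation: [[0.985, -0.171, -0.0], [-0.171, -0.985, -0.001], [-0.0, 0.001, -1.0]]
wrist_force: [-8.9, 2.2, 14.3]
opening: -0.0001
grasp_force: 7.4
```

Scaled: -80 mm is -0.1333, -60 mm is -0.1.

{"op": "drive_tool", "data": {"rot": [[0,0,0],[0,0,0],[0,0,0],[0,0,0]], "xyz": [[0,0,0],[0,0,-0.0133],[-0.05,0,-0.1],[-0.0833,0,-0.1333]], "hand": [0,0,0,0]}}

```text
time_s: 10.1
tcp_pos: [0.457, -0.3922, 0.1365]
orientation: [[0.985, -0.171, 0.001], [-0.171, -0.985, -0.001], [0.001, 0.0, -1.0]]
wrist_force: [0.1, -1.5, 0.2]
opening: 0.0001
grasp_force: 0.0
```

```bash
python3 -c "
from h import *
look('pics/w4.png')"
```

```text
spread [0.001  0.0002 0.0022]
top face (array([ 498.8, -399.2]), array([42.1, 61.6]), 80.3) z 0.0417 wheel/cheeks (array([ 498.7, -399.2]), array([26.1, 31.9]), 80.2) zmax 0.0577 tcp [ 0.4559 -0.3924  0.1387]
```

View pics/w4.png

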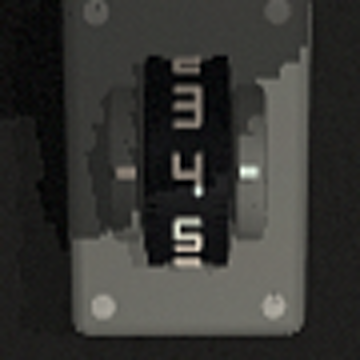

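Wheel now at 4 between the marks (172), and the module hasn't moved: one digit per 14 mm stroke. I make three more.

```bash
python3 -c "
from h import *
goal((.4923,-.3982,.0547),80,3)"
```

```text
spread [0.0004 0.0002 0.0014]
t 10.3 tcp [ 0.4568 -0.3928  0.1372] shift [35.7 -0.9 82.6] rot [ 0.0022 -0.0027  0.0015]
```

Scaled: 76 mm is 0.1267, 65 mm is 0.1083.

{"op": "drive_tool", "data": {"rot": [[0,0,0],[0,0,0],[0,0,0],[0,0,0],[0,0,0]], "xyz": [[0.0333,0,0.05],[0.06,0,0.1083],[0.06,0,0.1267],[0.06,0,0.1267],[0.06,0,0.1267]], "hand": [0,0,0,0,0]}}

```text
time_s: 10.8
tcp_pos: [0.4924, -0.3979, 0.0582]
orientation: [[0.985, -0.171, -0.001], [-0.171, -0.985, 0.001], [-0.001, -0.001, -1.0]]
wrist_force: [-0.9, 0.3, 0.8]
opening: 0.0001
grasp_force: 0.0
```

```bash
python3 -c "
from h import *
goal((.4923,-.3982,.0547),80,4)"
```

```text
spread [0.     0.0001 0.0002]
t 10.95 tcp [ 0.4924 -0.3981  0.0585] shift [-0.1  0.1  3.8] rot [-0.0005  0.0007  0.0025]
```

Scaled: 3.8 mm is 0.0063, 2.5 mm is 0.0042.

{"op": "drive_tool", "data": {"rot": [[0,0,0],[0,0,0],[0,0,0]], "xyz": [[0,0,0.0042],[0,0,0.0063],[0,0,0.0063]], "hand": [0,0,0]}}

```text
time_s: 11.25
tcp_pos: [0.4929, -0.3985, 0.0558]
orientation: [[0.985, -0.171, 0.001], [-0.171, -0.985, -0.001], [0.001, 0.001, -1.0]]
wrist_force: [-0.6, 1.3, 10.4]
opening: -0.0002
grasp_force: 5.0
```

Scaled: 14 mm is 0.0233, 12 mm is 0.02.

{"op": "drive_tool", "data": {"rot": [[0,0,0],[0,0,0],[0,0,0],[0,0,0],[0,0,0]], "xyz": [[0.005,0,0],[0.01,0,0],[0.015,0,0],[0.02,0,0],[0.0233,0,0]], "hand": [0,0,0,0,0]}}

```text
time_s: 11.75
tcp_pos: [0.5059, -0.4008, 0.0557]
orientation: [[0.985, -0.172, -0.001], [-0.172, -0.985, -0.001], [-0.001, 0.001, -1.0]]
wrist_force: [-8.8, 2.2, 13.8]
opening: -0.0002
grasp_force: 6.9
```

Scaled: -14 mm is -0.0233, -8 mm is -0.0133.

{"op": "drive_tool", "data": {"rot": [[0,0,0],[0,0,0],[0,0,0],[0,0,0],[0,0,0]], "xyz": [[0,0,0],[0,0,-0.0133],[-0.0233,0,-0.0133],[-0.0233,0,-0.0067],[-0.0233,0,-0.0067]], "hand": [0,0,0,0,0]}}

```text
time_s: 12.25
tcp_pos: [0.4925, -0.3982, 0.0586]
orientation: [[0.985, -0.172, -0.0], [-0.172, -0.985, 0.0], [-0.0, -0.0, -1.0]]
wrist_force: [0.1, 0.7, 0.2]
opening: 0.0003
grasp_force: 0.0
```

Scaled: 4 mm is 0.0067, 2.5 mm is 0.0042.

{"op": "drive_tool", "data": {"rot": [[0,0,0],[0,0,0],[0,0,0]], "xyz": [[0,0,0.0042],[0,0,0.0067],[0,0,0.0067]], "hand": [0,0,0]}}

```text
time_s: 12.55
tcp_pos: [0.4934, -0.3986, 0.0558]
orientation: [[0.985, -0.171, 0.001], [-0.171, -0.985, -0.001], [0.001, 0.001, -1.0]]
wrist_force: [-1.2, 2.0, 11.1]
opening: -0.0002
grasp_force: 5.7
```

Scaled: 14 mm is 0.0233, 12 mm is 0.02.

{"op": "drive_tool", "data": {"rot": [[0,0,0],[0,0,0],[0,0,0],[0,0,0],[0,0,0]], "xyz": [[0.005,0,0],[0.01,0,0],[0.015,0,0],[0.02,0,0],[0.0233,0,0]], "hand": [0,0,0,0,0]}}

```text
time_s: 13.05
tcp_pos: [0.5064, -0.4008, 0.0556]
orientation: [[0.985, -0.171, -0.001], [-0.171, -0.985, -0.001], [-0.001, 0.001, -1.0]]
wrist_force: [-8.9, 1.3, 15.2]
opening: -0.0002
grasp_force: 7.3
```

Scaled: -14 mm is -0.0233, -8 mm is -0.0133.

{"op": "drive_tool", "data": {"rot": [[0,0,0],[0,0,0],[0,0,0],[0,0,0],[0,0,0]], "xyz": [[0,0,0],[0,0,-0.0133],[-0.0233,0,-0.0133],[-0.0233,0,-0.0067],[-0.0233,0,-0.0067]], "hand": [0,0,0,0,0]}}

```text
time_s: 13.55
tcp_pos: [0.4927, -0.3982, 0.0585]
orientation: [[0.985, -0.172, -0.0], [-0.172, -0.985, 0.0], [-0.0, -0.0, -1.0]]
wrist_force: [0.7, 0.8, 0.6]
opening: -0.0003
grasp_force: 0.0
```

{"op": "drive_tool", "data": {"rot": [[0,0,0],[0,0,0],[0,0,0]], "xyz": [[0,0,0.0042],[0,0,0.0067],[0,0,0.0067]], "hand": [0,0,0]}}

```text
time_s: 13.85
tcp_pos: [0.4934, -0.3986, 0.0558]
orientation: [[0.985, -0.171, 0.001], [-0.171, -0.985, -0.001], [0.002, 0.001, -1.0]]
wrist_force: [-1.3, 2.5, 11.5]
opening: -0.0002
grasp_force: 5.8
```

Scaled: 14 mm is 0.0233, 12 mm is 0.02.

{"op": "drive_tool", "data": {"rot": [[0,0,0],[0,0,0],[0,0,0],[0,0,0],[0,0,0]], "xyz": [[0.005,0,0],[0.01,0,0],[0.015,0,0],[0.02,0,0],[0.0233,0,0]], "hand": [0,0,0,0,0]}}

```text
time_s: 14.35
tcp_pos: [0.5064, -0.4008, 0.0556]
orientation: [[0.985, -0.171, -0.001], [-0.171, -0.985, -0.001], [-0.0, 0.001, -1.0]]
wrist_force: [-8.6, 2.9, 14.2]
opening: -0.0002
grasp_force: 7.3
```

{"op": "drive_tool", "data": {"rot": [[0,0,0],[0,0,0],[0,0,0],[0,0,0],[0,0,0]], "xyz": [[0,0,0],[0,0,-0.0133],[-0.0067,0,-0.0833],[-0.0117,0,-0.15],[-0.0117,0,-0.15]], "hand": [0,0,0,0,0]}}

```text
time_s: 14.85
tcp_pos: [0.5011, -0.4011, 0.1503]
orientation: [[0.985, -0.171, 0.005], [-0.171, -0.985, -0.005], [0.006, 0.004, -1.0]]
wrist_force: [1.1, -0.5, -0.2]
opening: 0.0001
grasp_force: 0.0
```

```bash
python3 -c "
from h import *
read_camera('wrist');look('pics/w5.png')"
```

```text
spread [0.0003 0.0004 0.001 ]
top face (array([ 499. , -399.2]), array([42. , 61.5]), 80.3) z 0.0417 wheel/cheeks (array([ 498.7, -399.4]), array([25.7, 31.9]), 79.2) zmax 0.0571 tcp [ 0.5003 -0.4002  0.1466]
```

View pics/w5.png

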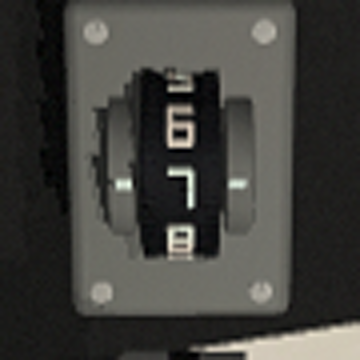

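The wheel shows 7 between the marks (184), with 6 above and 8 below, and the module hasn't moved. Now I turn the hand 90° to grip the ends.

Scaled: -0.15 rad is -0.0477.

{"op": "drive_tool", "data": {"rot": [[0,0,-0.0477],[0,0,-0.0955],[0,0,-0.1432],[0,0,-0.191],[0,0,-0.2355]], "xyz": [[0,0,0],[0,0,0],[0,0,0],[0,0,0],[0,0,0]], "hand": [85,85,85,85,85]}}

```text
time_s: 15.5
tcp_pos: [0.4991, -0.399, 0.1433]
orientation: [[0.84, 0.543, -0.002], [0.543, -0.84, 0.002], [-0.0, -0.002, -1.0]]
wrist_force: [-0.1, -0.8, 0.6]
opening: 0.0722
grasp_force: 0.0
```

Scaled: 40 mm is 0.0667, 30 mm is 0.05, -0.74 rad is -0.2355.

{"op": "drive_tool", "data": {"rot": [[0,0,-0.0477],[0,0,-0.0955],[0,0,-0.1432],[0,0,-0.191],[0,0,-0.2355]], "xyz": [[0,0,0],[0,0,0.0167],[0,0,0.05],[0,0,0.0667],[0,0,0.0667]], "hand": [85,85,85,85,85]}}

```text
time_s: 16.0
tcp_pos: [0.4985, -0.3983, 0.1017]
orientation: [[0.254, 0.967, -0.003], [0.967, -0.254, 0.004], [0.003, -0.004, -1.0]]
wrist_force: [-0.3, -0.4, 0.0]
opening: 0.0851
grasp_force: 0.0
```

Scaled: -0.09 rad is -0.0286.

{"op": "drive_tool", "data": {"rot": [[0,0,-0.0286],[0,0,-0.0286]], "xyz": [[0,0,0],[0,0,0]], "hand": [85,85]}}

```text
time_s: 16.2
tcp_pos: [0.4991, -0.399, 0.1035]
orientation: [[0.171, 0.985, -0.002], [0.985, -0.171, 0.002], [0.001, -0.002, -1.0]]
wrist_force: [-0.3, -0.6, 1.2]
opening: 0.0852
grasp_force: 0.0
```

```bash
python3 -c "
from h import *
goal((.499,-.3993,.011),-9.8,5)
s=telemetry.read_state();print(s['joint_positions'])"
```

```text
spread [0.0001 0.0001 0.0004]
t 16.4 tcp [ 0.4992 -0.3992  0.104 ] shift [-0.3 -0.1 93. ] rot [-0.0012 -0.0009 -0.0036]
[-4.59444433e+01  2.95800578e+01  3.93804651e-01  6.08575877e+01
 -8.83232849e-04  5.40899490e+01]
```

Scaled: 95 mm is 0.1583, 88 mm is 0.1467.

{"op": "drive_tool", "data": {"rot": [[0,0,0],[0,0,0],[0,0,0],[0,0,0],[0,0,0]], "xyz": [[0,0,0.05],[0,0,0.1083],[0,0,0.1467],[0,0,0.1583],[0,0,0.1583]], "hand": [85,85,85,85,85]}}

```text
time_s: 16.9
tcp_pos: [0.4992, -0.3992, 0.0095]
orientation: [[0.173, 0.985, -0.001], [0.985, -0.173, 0.001], [0.001, -0.001, -1.0]]
wrist_force: [-0.2, 0.2, -0.4]
opening: 0.0852
grasp_force: 0.0
```

{"op": "drive_tool", "data": {"rot": [[0,0,0],[0,0,0],[0,0,0],[0,0,0],[0,0,0]], "xyz": [[0,0,0],[0,0,0],[0,0,0],[0,0,0],[0,0,0]], "hand": [55,55,55,55,55], "squeeze": 45}}

```text
time_s: 17.4
tcp_pos: [0.4998, -0.4001, 0.0115]
orientation: [[0.172, 0.985, 0.001], [0.985, -0.172, -0.002], [-0.001, 0.001, -1.0]]
wrist_force: [-2.5, 1.1, 5.1]
opening: 0.061
grasp_force: 49.1
```

Scaled: -121 mm is -0.2017, -80 mm is -0.1333.

{"op": "drive_tool", "data": {"rot": [[0,0,0],[0,0,0],[0,0,0],[0,0,0],[0,0,0]], "xyz": [[0,0,-0.0083],[0,0,-0.05],[0,0,-0.1333],[0,0,-0.2017],[0,0,-0.2017]], "hand": [55,55,55,55,55]}}

```text
time_s: 17.9
tcp_pos: [0.5014, -0.4014, 0.1375]
orientation: [[0.172, 0.985, 0.007], [0.985, -0.172, -0.007], [-0.005, 0.008, -1.0]]
wrist_force: [0.0, -0.5, -4.3]
opening: 0.0611
grasp_force: 51.1
```

```bash
python3 - <<'E'
from h import *
im,P=cloud('top')
for n,c,r,z0,z1 in(('walls',(.555,.012),.05,.052,.07),('front wall',(.525,.014),.025,.04,.07),('back wall',(.587,.006),.018,.0585,.07)):
    m=near(P,c,r,z0,z1);print(n,m.sum(),m.sum() and rect(P[m][:,:2]),np.nanmax(P[m][:,2]))
print([(np.round(q['location'],4).tolist(),round(q['p'],2)) for c in('top','scene') for q in (read_camera(c),mark_of('seat',c))[1][:1]])
goal((.50,.011,.14),83,2)
E
```

```text
walls 351 (array([561. ,   5.8]), array([87.6, 62.6]), 3.2) 0.06369802510707623
front wall 99 (array([522.2,  14.7]), array([40. ,  8.3]), 82.5) 0.06262625981757097
back wall 46 (array([590.5,   6.1]), array([33.8, 22.4]), 85.5) 0.06369802510707623
[([0.5549, 0.0106, 0.011], 0.9), ([0.5494, 0.0129, 0.0092], 0.59)]
spread [0. 0. 0.]
t 18.2 tcp [ 0.4989 -0.399   0.1296] shift [404.  -69.6  -9.7] rot [-2.5000e-03  3.0000e-04  1.5199e+00]
```

Gripped and lifted. I carry it towards the dock, turning the hand to console y (joint 6 limits mean the negative tool-z turn).

Scaled: 205 mm is 0.3417, 165 mm is 0.275, -0.68 rad is -0.2165.

{"op": "drive_tool", "data": {"rot": [[0,0,-0.0382],[0,0,-0.0828],[0,0,-0.1273],[0,0,-0.1719],[0,0,-0.2165]], "xyz": [[0.05,-0.0083,0],[0.125,-0.0217,0],[0.2,-0.035,0],[0.275,-0.0467,0],[0.3417,-0.0583,0]], "hand": [55,55,55,55,55]}}

```text
time_s: 18.7
tcp_pos: [0.4995, -0.1893, 0.1301]
orientation: [[-0.491, 0.871, -0.001], [0.871, 0.491, 0.001], [0.002, -0.001, -1.0]]
wrist_force: [0.2, -0.1, -3.4]
opening: 0.0614
grasp_force: 50.9
```

```bash
python3 -c "
from h import *
goal((.485,.011,.14),83,2)"
```

```text
spread [0.0004 0.0025 0.    ]
t 18.75 tcp [ 0.4991 -0.1868  0.1302] shift [178.8  85.8  -9.4] rot [ 0.001 -0.003 -0.93 ]
```

Scaled: 176 mm is 0.2933, 143 mm is 0.2383, -0.14 rad is -0.0446.

{"op": "drive_tool", "data": {"rot": [[0,0,-0.0446],[0,0,-0.0891],[0,0,-0.1337],[0,0,-0.1783],[0,0,-0.2228]], "xyz": [[0.06,0.0283,0],[0.12,0.0567,0],[0.18,0.085,0],[0.2383,0.1133,0],[0.2933,0.1417,0]], "hand": [55,55,55,55,55]}}

```text
time_s: 19.25
tcp_pos: [0.4882, 0.0052, 0.1303]
orientation: [[-0.937, 0.351, -0.001], [0.351, 0.937, 0.0], [0.001, -0.0, -1.0]]
wrist_force: [1.1, -0.1, -3.8]
opening: 0.0615
grasp_force: 50.9
```

Scaled: -0.23 rad is -0.0732.

{"op": "drive_tool", "data": {"rot": [[0,0,-0.0382],[0,0,-0.0732],[0,0,-0.0732],[0,0,-0.0732]], "xyz": [[0,0,0],[0,0,0],[0,0,0],[0,0,0]], "hand": [55,55,55,55]}}

```text
time_s: 19.65
tcp_pos: [0.4888, 0.0035, 0.1305]
orientation: [[-0.991, 0.137, -0.001], [0.137, 0.991, 0.0], [0.001, 0.0, -1.0]]
wrist_force: [-0.5, -0.3, -3.2]
opening: 0.061
grasp_force: 51.0
```

```bash
python3 - <<'E'
from h import *
im,P=cloud('wrist');cv2.imwrite('pics/w6.png',im[:,:,::-1])
for n,c,r,z0,z1 in(('front',(.523,.0145),.025,.05,.066),('back',(.584,.006),.03,.0585,.07),('floor',(.553,.011),.03,.005,.018)):
    m=near(P,c,r,z0,z1);print(n,m.sum(),m.sum() and (rect(P[m][:,:2]),np.median(P[m][:,2])))
imt,Pt=cloud('top')
# profile along console x through the slot, width +-15 mm
for nm,Q in(('wrist',P),('top',Pt)):
    a=np.radians(-7);d=Q-np.array([.552,.0115,0]);u=d[...,0]*np.cos(a)+d[...,1]*np.sin(a);v=-d[...,0]*np.sin(a)+d[...,1]*np.cos(a)
    print(nm,[(x,np.round(np.nanmax(Q[...,2][k])*1000)) for x in range(-45,50,3) if (k:=(abs(u*1000-x)<1.5)&(abs(v)<.015)&(Q[...,2]<.08)).any()])
    w=(abs(u)<.045)&(abs(v)<.035)&(Q[...,2]>.0595)&(Q[...,2]<.07);print([np.round((u[w&k].mean()*1e3,u[w&k].min()*1e3,u[w&k].max()*1e3,v[w&k].min()*1e3,v[w&k].max()*1e3),1) for k in((u<0),(u>0)) if (w&k).any()])
goal((.552,.0115,.12),83,3)
E
```

```text
front 0 0
back 14 ((array([607.1,   3.6]), array([44.2, 11.7]), 87.6), np.float64(0.05868104839846393))
floor 0 0
wrist [(-45, np.float64(2.0)), (-42, np.float64(2.0)), (-39, np.float64(2.0)), (-36, np.float64(1.0)), (-33, np.float64(-1.0)), (45, np.float64(58.0)), (48, np.float64(59.0))]
[]
top [(-18, np.float64(10.0)), (-15, np.float64(10.0)), (-12, np.float64(12.0)), (-9, np.float64(13.0)), (-6, np.float64(13.0)), (-3, np.float64(14.0)), (0, np.float64(12.0)), (3, np.float64(13.0)), (6, np.float64(14.0)), (9, np.float64(15.0)), (12, np.float64(13.0)), (15, np.float64(13.0)), (18, np.float64(13.0)), (21, np.float64(13.0)), (24, np.float64(54.0)), (27, np.float64(60.0)), (30, np.float64(63.0)), (33, np.float64(63.0)), (39, np.float64(57.0)), (42, np.float64(61.0)), (45, np.float64(60.0)), (48, np.float64(60.0))]
[array([ 31.2,  25.7,  43.6, -20. ,  17.7])]
spread [0.     0.     0.0001]
t 19.85 tcp [0.489  0.0033 0.1308] shift [-61.3  16.6  10.7] rot [ 0.     -0.0004 -0.0142]
```

View pics/w6.png

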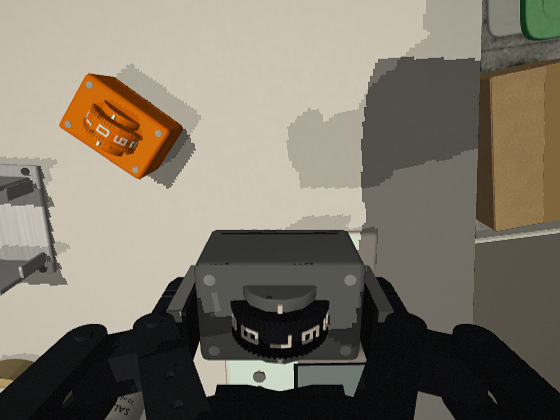

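The module hangs upright, 7 still between the marks (280,315). The slot itself is hidden, so I use the earlier top-camera wall measurements: seat about (0.552, 0.011), yaw 83°. I go above it.

Scaled: -61 mm is -0.1017, -50 mm is -0.0833, -0.014 rad is -0.0045.

{"op": "drive_tool", "data": {"rot": [[0,0,-0.0045],[0,0,-0.0045],[0,0,-0.0045],[0,0,-0.0045],[0,0,-0.0045]], "xyz": [[-0.0417,0.0117,0],[-0.0833,0.0233,0.0167],[-0.1017,0.0267,0.0417],[-0.1017,0.0267,0.05],[-0.1017,0.0267,0.05]], "hand": [55,55,55,55,55]}}

```text
time_s: 20.35
tcp_pos: [0.5502, 0.0113, 0.0998]
orientation: [[-0.993, 0.12, -0.003], [0.12, 0.993, 0.0], [0.003, -0.0, -1.0]]
wrist_force: [0.0, -0.1, -3.3]
opening: 0.0611
grasp_force: 51.0
```

```bash
python3 -c "
from h import *
goal((.552,.011,.017),83,5)"
```

```text
spread [0.0004 0.0001 0.0007]
t 20.55 tcp [0.5508 0.0112 0.1009] shift [-1.3 -0.1 83.9] rot [-0.     -0.001   0.0019]
```

Scaled: 52 mm is 0.0867, 46 mm is 0.0767.

{"op": "drive_tool", "data": {"rot": [[0,0,0],[0,0,0],[0,0,0],[0,0,0],[0,0,0]], "xyz": [[-0.002,0,0.0333],[-0.002,0,0.0633],[-0.002,0,0.0767],[-0.002,0,0.0867],[-0.002,0,0.0867]], "hand": [55,55,55,55,55]}}

```text
time_s: 21.05
tcp_pos: [0.5527, 0.0111, 0.049]
orientation: [[-0.993, 0.12, -0.0], [0.12, 0.993, 0.0], [0.0, -0.0, -1.0]]
wrist_force: [0.3, -0.1, -3.3]
opening: 0.0614
grasp_force: 51.0
```

Scaled: 26 mm is 0.0433, 21 mm is 0.035.

{"op": "drive_tool", "data": {"rot": [[0,0,0],[0,0,0],[0,0,0],[0,0,0],[0,0,0]], "xyz": [[0,0,0.0117],[0,0,0.0233],[0,0,0.035],[0,0,0.0433],[0,0,0.0433]], "hand": [55,55,55,55,55]}}

```text
time_s: 21.55
tcp_pos: [0.5524, 0.0112, 0.0222]
orientation: [[-0.993, 0.12, -0.001], [0.12, 0.993, 0.0], [0.001, 0.0, -1.0]]
wrist_force: [-0.1, 0.4, -2.5]
opening: 0.0613
grasp_force: 51.1
```

Scaled: 4 mm is 0.0067, 2 mm is 0.0033.

{"op": "drive_tool", "data": {"rot": [[0,0,0],[0,0,0],[0,0,0]], "xyz": [[0,0,0.0033],[0,0,0.0067],[0,0,0.0067]], "hand": [55,55,55]}}

```text
time_s: 21.85
tcp_pos: [0.5528, 0.0112, 0.0188]
orientation: [[-0.993, 0.12, -0.0], [0.12, 0.993, 0.0], [0.0, -0.0, -1.0]]
wrist_force: [-1.1, -0.4, -3.0]
opening: 0.0613
grasp_force: 51.1
```

No side force, still hanging free. Continue down to contact.

Scaled: 2 mm is 0.0033, 1 mm is 0.0017.

{"op": "drive_tool", "data": {"rot": [[0,0,0],[0,0,0],[0,0,0]], "xyz": [[0,0,0.0017],[0,0,0.0033],[0,0,0.0033]], "hand": [55,55,55]}}

```text
time_s: 22.15
tcp_pos: [0.5531, 0.0111, 0.0176]
orientation: [[-0.993, 0.12, 0.001], [0.12, 0.993, -0.0], [-0.001, 0.0, -1.0]]
wrist_force: [-2.3, -1.1, 6.4]
opening: 0.0611
grasp_force: 52.1
```

Scaled: 1 mm is 0.0017.

{"op": "drive_tool", "data": {"rot": [[0,0,0],[0,0,0]], "xyz": [[0,0,0.0017],[0,0,0.0017]], "hand": [55,55]}}

```text
time_s: 22.35
tcp_pos: [0.5531, 0.0111, 0.0175]
orientation: [[-0.993, 0.119, 0.001], [0.119, 0.993, -0.0], [-0.001, 0.0, -1.0]]
wrist_force: [-8.5, -1.0, 23.8]
opening: 0.0613
grasp_force: 54.4
```

Contact at TCP z = 0.0176, exactly the seated height (grip was 7.5 mm above the underside, floor at 10 mm). Release and lift off.

Scaled: -15 mm is -0.025, -1 mm is -0.0017.

{"op": "drive_tool", "data": {"rot": [[0,0,0],[0,0,0],[0,0,0],[0,0,0],[0,0,0]], "xyz": [[0,0,-0.0017],[0,0,-0.0017],[0,0,-0.0017],[0,0,-0.0017],[0,0,-0.025]], "hand": [70,80,80,80,80]}}

```text
time_s: 22.85
tcp_pos: [0.5519, 0.0113, 0.0298]
orientation: [[-0.993, 0.12, -0.003], [0.12, 0.993, 0.0], [0.003, 0.0, -1.0]]
wrist_force: [-0.3, 0.4, -0.8]
opening: 0.0797
grasp_force: 0.0
```

Scaled: -130 mm is -0.2167, -110 mm is -0.1833.

{"op": "drive_tool", "data": {"rot": [[0,0,0],[0,0,0],[0,0,0],[0,0,0],[0,0,0]], "xyz": [[0,0,-0.0667],[0,0,-0.1333],[0.05,0,-0.1833],[0.1,0,-0.2167],[0.1,0,-0.2167]], "hand": [80,80,80,80,80]}}

```text
time_s: 23.35
tcp_pos: [0.4916, 0.0187, 0.1636]
orientation: [[-0.993, 0.119, 0.003], [0.119, 0.993, -0.0], [-0.003, 0.0, -1.0]]
wrist_force: [1.5, -0.4, -1.0]
opening: 0.0796
grasp_force: 0.0
```

```bash
python3 - <<'E'
from h import *
read_camera('wrist');read_camera('wrist');s=telemetry.read_state();print(s['time_s'],s['tcp_pos'],s['wrist_force'],s['opening'])
look('pics/x.png',(.552,.011))
im,P=cloud('wrist');cv2.imwrite('pics/w7.png',cv2.resize(im[90:390,130:430,::-1],(600,600),interpolation=cv2.INTER_CUBIC))
m=near(P,(.552,.011),.03,.04,.055);print('top z',np.percentile(P[m][:,2],[10,50,90]))
w=near(P,(.552,.011),.02,.0575,.075);print('cheeks/wheel z',np.percentile(P[w][:,2],[10,50,95]))
E
```

```text
23.45 [0.49351293 0.01830154 0.16134797] [-0.31318258  0.09456963 -0.09581298] 0.07993669073493333
spread [0.0001 0.     0.0003]
top face (array([556. ,  10.8]), array([62. , 72.6]), 83.1) z 0.0448 wheel/cheeks (array([551.9,  11. ]), array([59.6, 58.4]), 43.6) zmax 0.062 tcp [0.4936 0.0183 0.161 ]
top z [0.04552395 0.0478927  0.05257139]
cheeks/wheel z [0.05790621 0.06041403 0.0622121 ]
```

View pics/w7.png

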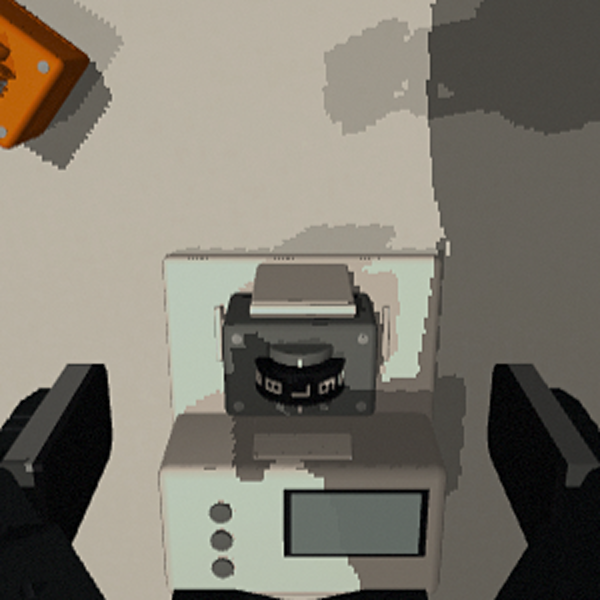

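The module sits level in the slot at (300,370): top at 48 mm, wheel top at 62 mm, so it is fully down. The 7 is between the marks (300,390), and the gripper is clear.

```bash
python3 -c "
from station import ticket
print(ticket.close_job())"
```

```text
the job is handed in; nothing more can be done
None
```

The grey module is fully down in the console slot with the wheel on top, still reading 7; the job was handed in at about 24 s with the gripper clear, and no verdict was shown.

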